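# Run the sample shuttle to the reader and brake it there

### The arm

A 6-joint arm with a two-finger parallel gripper is mounted at the origin on the work surface. World frame = base frame: x ahead of the robot, y to its left, z up, the work surface at z = 0. Lengths are in m, angles in degrees, forces in N, time in s.
With the tool pointing down it reaches from about 0.325 to 0.925 m from the base axis. Payload 3.1 kg.
Tool frame: the origin (TCP) lies midway between the tips of the shut fingers; the grasp point (between the pads) lies 19 mm behind it; z points along the fingers, y is the line along which they close (so a half turn about z gives the same grasp; the last joint's range is limited). The gripper opens to 85 mm and grips with 20 to 120 N. Pads are 22 mm wide; open, the fingers measure 114 mm over their backs; the gripper's body (76 mm by 85 mm) begins 54 mm behind the grasp point. The pads swing forward as they close: fully open they stand 13 mm farther back than shut.
Start: joints at [70.061, 12.427, 92.441, -0, 75.132, -6.429], TCP at [0.146, 0.608, 0.207] pointing down, gripper open.
Joint ranges: [-157.48, 157.48], [-44.54, 120.13], [17.64, 146.25], [-64.5, 244.5], [7.68, 150.69], [-147.95, 147.95]. Speed limits (degrees/s): [159.86, 159.86, 180, 180, 180, 180].

### API

Orientations are given as a 3x3 rotation matrix whose columns are the frame's x, y, z axes.
In Python, from workcell import ctrl gives the robot as it stands.
- The arm moves only by the shell command python3 -m crank 'ROWS' [OPENING] [FORCE]. ROWS is JSON, a list of rows, each a list of 6 numbers: the shift along the tool's x, y, z in mm, then the turn, a rotation vector about the tool's x, y, z in degrees. In form: [[x, y, z, ax, ay, az], ...]. A call has 1 to 20 rows; each row shifts and turns the commanded pose from where the row before left it, along the tool's axes as they then stand; what a row does not reach is not made up. A row lasts 1/8 s, in which the tool goes at most 62.5 mm and 10.7 degrees, less where a joint would pass 70% of its speed; a pose out of reach is approached as far as the arm can. A call is refused whole if a number of a shift passes 62.5 or a number of a turn 10.7, either way. A call with a gripper value outside its range is refused whole. OPENING is the opening, from -1 (shut) to 1 (fully open), set as the call begins (- or left out, the last holds). The fingers move at their own pace and stop on an object; FORCE is the grip in N (left out, the last holds). Time passes only in rows, so rows that do not move let the fingers close. It gives the time, the measured TCP pose, the force, the opening and the grip force at its end, in the units of the state.
- ctrl.get_obs(): the state, without advancing time (a new reading comes with each control period).
- ctrl.capture(name): name is "scene" or "top"; returns a dict with "frame" (384x512x3 uint8, red, green, blue), "z_map" (384x512 float32, m along the optical axis (not along the pixel's ray), 0 where there is no reading), "fovy" (degrees; the focal length in pixels is half the picture's height over the tangent of half this angle, whatever the lens; pixels are square), "cx", "cy" (the principal point, pixels), "eye" and "rotation" of the camera in the world. Camera axes: x right, y down, z forward; pixel columns grow to the right and rows downward; lengths in m; the calibration is good to about 2 mm. A picture is of the moment at which its call begins.
- ctrl.sign_off(): hands the job in; it is judged then, once.
The state is a dict: "t": time; "joints": joint angles; "dq": joint speeds; "joint_efforts": joint torques, N m; "position": TCP position; "eef_rot": TCP orientation; "contact_force": force on the tool from outside, world axes, zero at the start; "ft_torque": the same for the moment, N m; "grip_width": finger opening in m; "grasp_force": force on a finger pad.
Only numpy, scipy, OpenCV 4.12 (cv2) and the standard library are available. Lean on these libraries where they do the work, as an engineer would, in place of code of your own. Each camera call takes 0.05 s, during which the arm holds its last target. There are 200 camera calls.

### The job

Push the nearly frictionless sample shuttle along its rail to the left until its yellow line faces the green marker of the reader, brake it there so that it stands still on its own for at least two seconds, and leave it free. Push and brake only on its two orange sprung pads, with the fingers between them: keep the robot off the rest of the shuttle and its tubes, keep the shuttle well under 0.35 m/s, never let it strike the stop at either end of the rail, and leave everything else alone.

Things in the scene. Friction and masses are not known exactly. Their poses are not given: they have to be found in the camera images.
- rail: Fixed rail on a grey plate, 860 mm long, across the robot's front, 38 mm high, with red stop blocks with rubber noses at both ends. Origin: on the table, at mid-length, on the pushing line; its y axis runs along the rail to the left (the way the shuttle must go), x away from the robot.
- shuttle (a joint): Shuttle position along the rail in m, growing to the left: 0 = touching the right stop, 0.44 = touching the left stop; shuttle_line is at y = value - 0.22 in the rail's frame. The shuttle weighs nominally 2.6 kg (up to 25 percent more or less); friction is only about 0.006 N plus 0.08 N per m/s, so it coasts far.
- shuttle_line (a point): Middle of the shuttle (white deck 235 x 330 mm), on the deck 62 mm above the table and on the pushing line (x = 0 of the rail). A yellow line on a black patch of the deck runs from here toward the robot. The tubes in their black rack stand 90 to 170 mm beyond this point (+x) and reach 146 mm above the table.
- pad_right_face (a point): Centre of the right orange pad's face, 92 mm above the table, looking left into the gap between the pads. At rest 65 mm right of shuttle_line. Fingers in the gap that press it to the right sink it up to 45 mm against a 30 N/m spring (damping 0.6 N per m/s) and so push the shuttle to the right. Housing roof 130 mm above the table.
- pad_left_face (a point): Centre of the left orange pad's face, the mirror image, 65 mm left of shuttle_line at rest: fingers in the gap that press it to the left push the shuttle left, same spring. Both pads are 100 mm wide across the rail and stand 68 to 116 mm above the table. The gap between the resting faces is 130 mm, open from above, over the deck.
- reader: Fixed tube reader: green marker post with a yellow pointer bar, 64 mm high, on the robot's side of the rail, and black head 113 mm high on the far side. Origin: on the table on the pushing line, at the marked place; axes parallel to the rail's. The shuttle is at the mark when shuttle_line has y = 0 in this frame; it would meet the left stop 50 to 190 mm farther on.
- cap_rack: Bystander: loose black rack of red and blue caps, 90 x 150 x 66 mm, origin under its centre.
- buffer_bottle: Bystander: loose amber bottle, 70 mm across, 160 mm high, origin under its centre.
- scrap_bin: Bystander: loose grey open bin, 100 x 120 x 70 mm, origin under its centre.

How it is judged (in metres and radians):
On the way:
1. the shuttle stands at the mark, line within 10 mm, slower than 15 mm/s, for 2 s (y of shuttle_line in the frame of reader between -0.01 and 0.01 m and velocity of joint shuttle between -0.015 and 0.015 m/s), for 2 s.
At the end, for the whole second after the job is handed in: The shuttle's line is within 10 mm of the reader's mark along the rail, the shuttle is at rest (under 8 mm/s), untouched (y of shuttle_line in the frame of reader between -0.01 and 0.01 m and velocity of joint shuttle between -0.008 and 0.008 m/s).
It fails at once if the shuttle strikes the left or right stop (value of joint shuttle above 0.438 m or value of joint shuttle below 0.002 m).
It fails at once if the robot pushes on the shuttle anywhere but on its pads (over 1.5 N) (contact force between any of the arm, the fingers and shuttle_c0 above 1.5 N or contact force between any of the arm, the fingers and shuttle_c1 above 1.5 N or contact force between any of the arm, the fingers and shuttle_c2 above 1.5 N or contact force between any of the arm, the fingers and shuttle_c3 above 1.5 N or contact force between any of the arm, the fingers and shuttle_c4 above 1.5 N or contact force between any of the arm, the fingers and shuttle_c5 above 1.5 N or contact force between any of the arm, the fingers and shuttle_c6 above 1.5 N or contact force between any of the arm, the fingers and shuttle_c7 above 1.5 N or contact force between any of the arm, the fingers and shuttle_c8 above 1.5 N or contact force between any of the arm, the fingers and shuttle_c9 above 1.5 N or contact force between any of the arm, the fingers and shuttle_c10 above 1.5 N or contact force between any of the arm, the fingers and shuttle_c11 above 1.5 N).
It fails at once if the shuttle runs faster than 0.35 m/s (not (velocity of joint shuttle between -0.35 and 0.35 m/s)).
It fails at once if a bystander is moved (distance of any of cap_rack, buffer_bottle, scrap_bin from where it was at the start of the episode above 0.03 m).
It also fails if it takes over 35 s, if anything falls off the work surface, if the arm or the gripper's body presses on something with over 40 N, if the wrist force passes 120 N, or if a joint passes its speed limit or range.

## Working session

There is one attempt and no reset: what is moved stays moved. The work goes in short steps, Python scripts to look and compute and a shell command to move; the robot and the scene stay as the last step left them, time stands still between calls to the robot, and variables do not carry over. Pictures are saved under pics/ and viewed, at most 10 in all, crops included, and the job is handed in when it is done.

```bash
ls; mkdir -p pics
python3 - <<'E'
from workcell import ctrl
import cv2,numpy as np
o=ctrl.get_obs();print(o)
for n in("scene","top"):
    c=ctrl.capture(n);cv2.imwrite(f"pics/{n}0.png",c["frame"][:,:,::-1]);print(n,c["fovy"],c["cx"],c["cy"],c["eye"],c["rotation"])
    np.savez(f"pics/{n}0.npz",**c)
E
```

```text
pics
{'t': 0.0, 'joints': array([ 7.00611167e+01,  1.24764134e+01,  9.25278806e+01,  1.05903482e-03,
        7.51299934e+01, -6.42739969e+00]), 'dq': array([-0.08411567, -0.05048403,  0.05567704,  0.00365486,  0.05656282,
       -0.07177513]), 'joint_efforts': array([-1.59190076e-03, -3.96838546e+01, -3.03852725e+01, -3.84068408e-04,
        9.75290226e-03,  7.23631587e-06]), 'position': array([0.14569278, 0.60690526, 0.20597749]), 'eef_rot': array([[-9.72321885e-01,  2.33643930e-01, -8.16055200e-04],
       [ 2.33645188e-01,  9.72319443e-01, -2.19717023e-03],
       [ 2.80110849e-04, -2.32702407e-03, -9.99997253e-01]]), 'contact_force': array([-0.46726151,  0.16034455, -0.16196895]), 'ft_torque': array([0.0270491 , 0.01414941, 0.01224506]), 'grasp_force': 0.0, 'grip_width': 0.0855655094606347}
scene 44.16704648396562 256.9500445046995 195.60017145772443 [1.90787048 0.61622201 0.96695494] [[-4.38893502e-01  4.74833014e-01 -7.62827702e-01]
 [ 8.98539070e-01  2.32107560e-01 -3.72496471e-01]
 [ 1.84454670e-04 -8.48916774e-01 -5.28526514e-01]]
top 48.865848461972426 254.39374607146704 197.7244192103133 [0.36851357 0.00566278 1.41012499] [[-0.00761087 -0.97836968  0.20672406]
 [-0.99996791  0.00692937 -0.0040205 ]
 [ 0.00250106 -0.20674803 -0.97839103]]
```

View pics/top0.png

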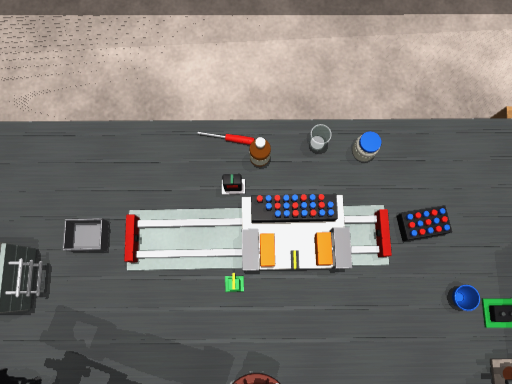

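View pics/scene0.png

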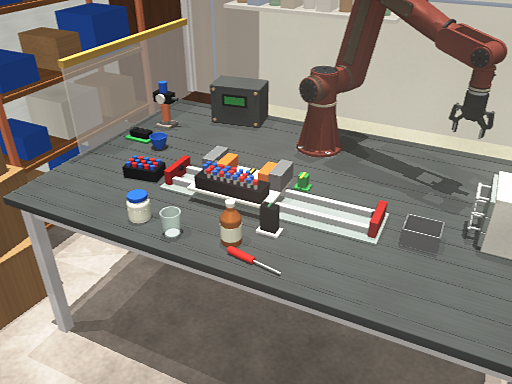

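The top view shows the shuttle line at about (295,260), the orange pads at (267,249) and (324,249), the green marker at (234,283) and the red stops at (131,238) and (383,233). The gap between the pads is clear from above.

```bash
cat > h.py <<'E'
import cv2,numpy as np
def pt(c,u,v,z):
    f=192/np.tan(np.radians(float(c["fovy"]))/2)
    d=c["rotation"]@np.array([(u-c["cx"])/f,(v-c["cy"])/f,1.]);e=c["eye"]
    return e+d*(z-e[2])/d[2]
HSV={"orange":((8,180,150),(18,255,255)),"yellow":((24,140,120),(35,255,255)),"green":((45,150,100),(75,255,255)),"red":((0,200,100),(3,255,255))}
def blobs(c,col,amin=6):
    h=cv2.cvtColor(np.ascontiguousarray(c["frame"]),cv2.COLOR_RGB2HSV)
    m=cv2.inRange(h,*[np.array(x) for x in HSV[col]])
    n,l,s,ce=cv2.connectedComponentsWithStats(m)
    return [(ce[i],s[i]) for i in range(1,n) if s[i][4]>=amin]
E
python3 - <<'E'
from h import *
c=dict(np.load("pics/top0.npz"))
for col,z in(("orange",.116),("yellow",.0625),("green",.03),("red",.06)):
    for ce,s in blobs(c,col):
        if ce[1]<180: continue
        u0,v0,w,hh=s[:4]
        zz=.116 if col=="orange" else z
        print(col,ce.round(1),s,"c",pt(c,*ce,zz).round(4),"L",pt(c,u0-.5,ce[1],zz).round(4)[:2],"R",pt(c,u0+w-.5,ce[1],zz).round(4)[:2],"zmap",c["z_map"][int(ce[1]),int(ce[0])])
f=192/np.tan(np.radians(float(c["fovy"]))/2)
for u,v in [(234,284),(236,277),(234,289),(267,249),(294,250),(295,262),(131,238),(383,233)]:
    z=c["z_map"][v,u];p=c["eye"]+c["rotation"]@(np.array([(u-c["cx"])/f,(v-c["cy"])/f,1])*z);print(u,v,p.round(4))
i=c["frame"][190:305,115:400,::-1]
cv2.imwrite("pics/crop.png",cv2.resize(i,None,fx=2.8,fy=2.8,interpolation=cv2.INTER_NEAREST))
E
```

```text
orange [317. 241.] [317 233   1  17  17] c [ 0.505  -0.1905  0.116 ] L [ 0.5051 -0.189 ] R [ 0.505 -0.192] zmap 1.2970119
orange [326.1 249.1] [318 232  15  33 319] c [ 0.48   -0.2174  0.116 ] L [ 0.4802 -0.1911] R [ 0.4798 -0.2369] zmap 1.2892582
orange [261.  241.5] [260 234   8  21  28] c [ 0.5048 -0.0188  0.116 ] L [ 0.5048 -0.0143] R [ 0.5046 -0.0388] zmap 1.2973257
orange [267. 265.] [261 265  13   1  13] c [ 0.4335 -0.0362  0.116 ] L [ 0.4336 -0.0166] R [ 0.4333 -0.0559] zmap 1.2835908
yellow [294.4 259.2] [293 251   4  18  50] c [ 0.4535 -0.1248  0.0625] L [ 0.4536 -0.1189] R [ 0.4535 -0.1315] zmap 1.3320098
yellow [233.4 280.1] [232 273   3  16  34] c [0.3901 0.0678 0.0625] L [0.3901 0.0738] R [0.39   0.0644] zmap 1.3249325
green [234.2 283.7] [225 276  19  16 201] c [0.3793 0.0668 0.03  ] L [0.3795 0.0978] R [0.3791 0.037 ] zmap 1.3217205
green [495.5 312.5] [483 298  29  30 415] c [ 0.284  -0.7594  0.03  ] L [ 0.2843 -0.7182] R [ 0.2836 -0.81  ] zmap 1.3301522
red [303.  197.7] [301 195   5   6  24] c [ 0.6527 -0.1588  0.06  ] L [ 0.6528 -0.1505] R [ 0.6527 -0.1668] zmap 1
[... 1644 characters left out ...]
71  -0.5591  0.06  ] L [ 0.5711 -0.5487] R [ 0.571  -0.5681] zmap 1.3605045
red [411.6 224.4] [409 222   6   6  28] c [ 0.5624 -0.5064  0.06  ] L [ 0.5625 -0.4962] R [ 0.5623 -0.5156] zmap 1.357123
red [438.2 228.5] [436 226   6   6  28] c [ 0.5483 -0.5909  0.06  ] L [ 0.5484 -0.5821] R [ 0.5483 -0.6015] zmap 1.3580493
red [421.7 231.2] [419 229   6   6  28] c [ 0.5398 -0.5368  0.06  ] L [ 0.5399 -0.5266] R [ 0.5398 -0.5459] zmap 1.3535973
234 284 [0.3782 0.066  0.06  ]
236 277 [0.4009 0.0618 0.01  ]
234 289 [0.3629 0.0661 0.0584]
267 249 [0.3685 0.0057 1.4101]
294 250 [ 0.4823 -0.1241  0.0661]
295 262 [ 0.4446 -0.1261  0.0671]
131 238 [0.5234 0.3919 0.0734]
383 233 [ 0.5329 -0.4065  0.0776]
```

View pics/crop.png

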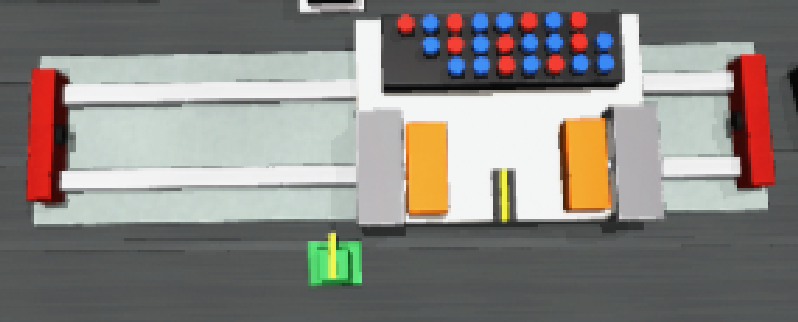

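The yellow line is at (0.454, -0.125) and the reader pointer at (0.390, 0.068). The rail is yawed about +0.67°, so the shuttle has about 0.193 m to travel. The pushing line is at x≈0.48, which fits the pad centres. I'll move above the gap with the fingers shut.

```bash
python3 -m crank '[[0,0,0,0,0,-7.1],[0,0,0,0,0,-7.1],[-23.3,-52.6,0,0,0,0],[-23.3,-52.6,0,0,0,0],[-23.3,-52.6,0,0,0,0],[-23.3,-52.6,0,0,0,0],[-23.3,-52.6,0,0,0,0],[-23.3,-52.6,0,0,0,0],[-23.3,-52.6,0,0,0,0],[-23.3,-52.6,0,0,0,0],[-23.3,-52.6,0,0,0,0],[-23.3,-52.6,0,0,0,0],[-23.3,-52.6,0,0,0,0],[-23.3,-52.6,0,0,0,0],[-23.3,-52.6,0,0,0,0],[-23.3,-52.6,0,0,0,0],[0,0,0,0,0,0],[0,0,0,0,0,0]]' -1
python3 - <<'E'
from workcell import ctrl
from h import *
o=ctrl.get_obs();print(o["position"],o["eef_rot"].round(4),o["grip_width"])
c=ctrl.capture("scene");cv2.imwrite("pics/s1.png",c["frame"][:,:,::-1]);
c=ctrl.capture("top");cv2.imwrite("pics/t1.png",c["frame"][:,:,::-1])
E
```

```text
t: 2.35
position: [0.4802, -0.1243, 0.2065]
eef_rot: [[-1.0, -0.011, -0.002], [-0.011, 1.0, 0.001], [0.002, 0.001, -1.0]]
contact_force: [-0.8, 1.0, -0.4]
grip_width: -0.0001
grasp_force: 0.0
[ 0.4802495  -0.12426183  0.20649845] [[-0.9999 -0.0113 -0.0019]
 [-0.0113  0.9999  0.0013]
 [ 0.0019  0.0013 -1.    ]] -6.891460382287698e-05
```

View pics/t1.png

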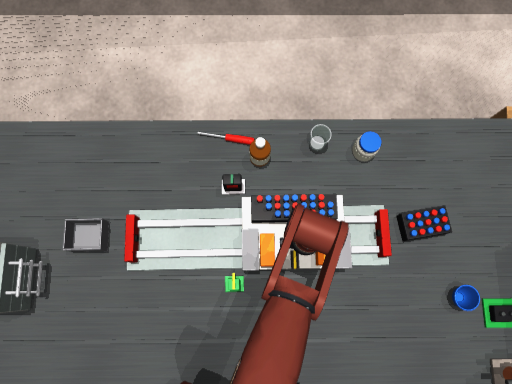

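View pics/s1.png

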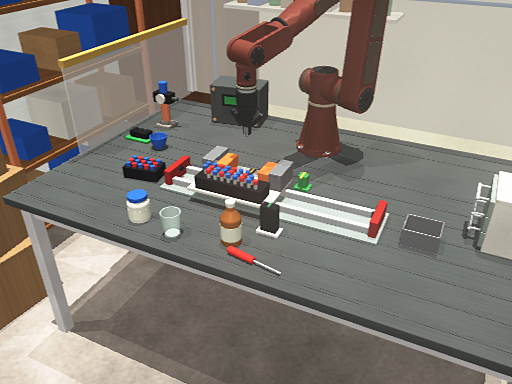

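The fingers are shut and hang above the gap (arm over (320,230) in the top view). The far-side deck strip at v≈200–206 stays visible, so I'll track the shuttle by its white deck edges there.

```bash
cat >> h.py <<'E'
ey=np.array([-.0115,1.])
def edges(c):
    "left/right deck edge s (rail coordinate, world-based) from bright strip rows beyond the plate"
    g=c["frame"].min(2).astype(float);L=[];R=[]
    for v in range(200,206):
        r=g[v,110:400]; b=np.where(r>125)[0]
        if len(b)<2: continue
        i=b[0];j=b[-1]
        L.append((110+i-1+(125-r[i-1])/(r[i]-r[i-1]),v)); R.append((110+j+(r[j]-125)/(r[j]-r[j+1]),v))
    f=lambda A:np.median([pt(c,u,v,.062)[:2]@ey for u,v in A])
    return f(L),f(R)
def look(n=1):
    from workcell import ctrl
    c=ctrl.capture("top");o=ctrl.get_obs();l,r=edges(c)
    print("t %.3f L %.4f R %.4f w %.4f | sL %.4f (=L-.165) | fs %.4f z %.4f Fy %.2f"%(o["t"],l,r,l-r,l-.165,o["position"][:2]@ey,o["position"][2],o["contact_force"][1]))
    return c
E
python3 - <<'E'
from h import *
c=dict(np.load("pics/top0.npz"))
print(edges(c)); 
c["frame"]=cv2.imread("pics/t1.png")[:,:,::-1];print(edges(c))
print("line",pt(c,294.4,259.2,.062)[:2]@ey,"ptr",pt(c,233.4,280.1,.064)[:2]@ey)
for v in(200,203,206):print(c["frame"].min(2)[v,238:252],c["frame"].min(2)[v,334:350])
E
```

```text
(np.float64(0.03634305111281924), np.float64(-0.29471897645257494))
(np.float64(0.03658585943658059), np.float64(-0.29482890892870584))
line -0.1301549562105958 ptr 0.0632808531875389
[ 87  87  86 128 248 248 248 248 248 248 248 248 244  54] [ 59  60 113 248 248 247 248 248 244  87  88  88  87  88  87  88]
[ 83  83  84 125 248 248 248 248 248 248 247 248 244 102] [ 61  62  94 217 248 248 248 248 244  95  88  88  88  88  87  87]
[ 79  80  79 123 248 248 248 248 248 248 248 248 244  97] [ 62  63  79 179 247 247 248 248 246 192 192 190 180 183 179 179]
```

```bash
python3 -m crank '[[0,0,35,0,0,0],[0,0,45,0,0,0],[0,0,35,0,0,0],[0,0,9,0,0,0],[0,20,0,0,0,0],[0,10,0,0,0,0],[0,0,0,0,0,0]]'
python3 - <<'E'
from h import *
c=look();cv2.imwrite("pics/t2.png",c["frame"][150:310,180:400,::-1].repeat(3,0).repeat(3,1))
from workcell import ctrl
s=ctrl.capture("scene");cv2.imwrite("pics/s2.png",s["frame"][120:230,150:330,::-1].repeat(4,0).repeat(4,1))
E
```

```text
t: 3.32
position: [0.4815, -0.0942, 0.0845]
eef_rot: [[-1.0, -0.014, 0.002], [-0.014, 1.0, -0.001], [-0.002, -0.001, -1.0]]
contact_force: [-0.2, 0.4, -0.2]
grip_width: -0.0004
grasp_force: 0.0
t 3.375 L 0.0365 R -0.2948 w 0.3314 | sL -0.1285 (=L-.165) | fs -0.1002 z 0.0844 Fy -0.22
```

View pics/s2.png

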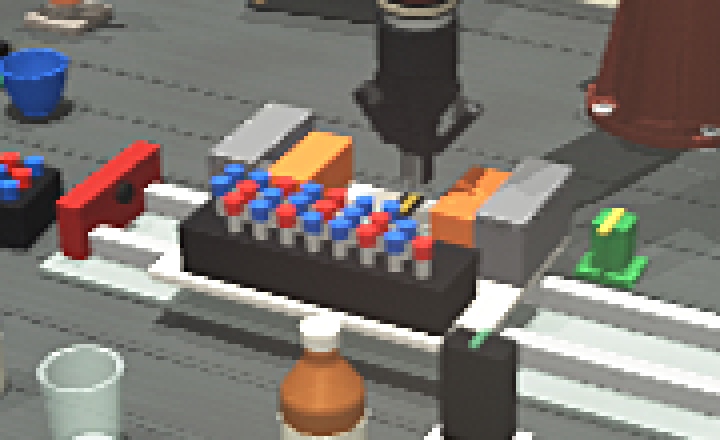

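The fingers hang clear in the gap, with the housings and tubes untouched. First push: press the left pad about 17 mm and hold. The spring then launches the shuttle at about 0.06 m/s.

```bash
python3 -m crank '[[0,39,0,0,0,0],[0,0,0,0,0,0],[0,0,0,0,0,0],[0,0,0,0,0,0],[0,0,0,0,0,0]]'
python3 -c "
from h import *
for i in range(4): look()"
```

```text
t: 4.05
position: [0.4803, -0.0563, 0.0833]
eef_rot: [[-1.0, -0.011, 0.0], [-0.011, 1.0, -0.0], [-0.0, -0.0, -1.0]]
contact_force: [0.2, -0.0, -0.1]
grip_width: -0.0
grasp_force: 0.0
t 4.100 L 0.0600 R -0.2720 w 0.3320 | sL -0.1050 (=L-.165) | fs -0.0618 z 0.0833 Fy 0.15
t 4.150 L 0.0623 R -0.2688 w 0.3311 | sL -0.1027 (=L-.165) | fs -0.0617 z 0.0833 Fy 0.71
t 4.200 L 0.0658 R -0.2655 w 0.3313 | sL -0.0992 (=L-.165) | fs -0.0616 z 0.0833 Fy -0.83
t 4.250 L 0.0691 R -0.2624 w 0.3314 | sL -0.0959 (=L-.165) | fs -0.0615 z 0.0833 Fy -0.50
```

```bash
python3 -m crank '[[0,0,0,0,0,0],[0,0,0,0,0,0],[0,0,0,0,0,0],[0,0,0,0,0,0],[0,0,0,0,0,0],[0,0,0,0,0,0],[0,0,0,0,0,0],[0,19,0,0,0,0],[0,20,0,0,0,0],[0,19,0,0,0,0]]' | head -2
python3 -c "
from h import *
for i in range(3): look()"
```

```text
t: 5.5
position: [0.4795, 0.0029, 0.0833]
t 5.550 L 0.1366 R -0.1961 w 0.3327 | sL -0.0284 (=L-.165) | fs -0.0008 z 0.0832 Fy 0.98
t 5.600 L 0.1380 R -0.1937 w 0.3318 | sL -0.0270 (=L-.165) | fs -0.0020 z 0.0832 Fy 0.25
t 5.650 L 0.1403 R -0.1906 w 0.3309 | sL -0.0247 (=L-.165) | fs -0.0029 z 0.0833 Fy -0.78
```

```bash
python3 -m crank '[[0,0,0,0,0,0],[0,0,0,0,0,0],[0,0,0,0,0,0],[0,0,0,0,0,0],[0,0,0,0,0,0],[0,0,0,0,0,0]]' | head -2
python3 -c "
from h import *
for i in range(4): look()"
```

```text
t: 6.4
position: [0.4795, 0.0023, 0.0833]
t 6.450 L 0.1782 R -0.1545 w 0.3327 | sL 0.0132 (=L-.165) | fs -0.0032 z 0.0833 Fy -0.16
t 6.500 L 0.1793 R -0.1515 w 0.3309 | sL 0.0143 (=L-.165) | fs -0.0032 z 0.0833 Fy 0.91
t 6.550 L 0.1829 R -0.1485 w 0.3314 | sL 0.0179 (=L-.165) | fs -0.0032 z 0.0833 Fy -0.08
t 6.600 L 0.1848 R -0.1478 w 0.3326 | sL 0.0198 (=L-.165) | fs -0.0032 z 0.0833 Fy 0.33
```

```bash
python3 -m crank '[[0,4,0,0,0,0],[0,0,0,0,0,0],[0,0,0,0,0,0],[0,0,0,0,0,0],[0,0,0,0,0,0],[0,0,0,0,0,0],[0,0,0,0,0,0]]' | head -2
python3 -c "
from h import *
for i in range(3): look()"
```

```text
t: 7.48
position: [0.4794, 0.0063, 0.0833]
t 7.525 L 0.2228 R -0.1092 w 0.3319 | sL 0.0578 (=L-.165) | fs 0.0008 z 0.0833 Fy 0.38
t 7.575 L 0.2249 R -0.1062 w 0.3311 | sL 0.0599 (=L-.165) | fs 0.0008 z 0.0833 Fy 0.26
t 7.625 L 0.2260 R -0.1059 w 0.3320 | sL 0.0610 (=L-.165) | fs 0.0008 z 0.0833 Fy 1.11
```

```bash
python3 -m crank '[[0,5,0,0,0,0],[0,16,0,0,0,0],[0,25,0,0,0,0],[0,0,0,0,0,0]]' | head -2
python3 -c "
from h import *
for i in range(4): look()"
```

```text
t: 8.12
position: [0.4786, 0.0541, 0.0833]
t 8.175 L 0.2324 R -0.0995 w 0.3319 | sL 0.0674 (=L-.165) | fs 0.0478 z 0.0832 Fy 0.15
t 8.225 L 0.2324 R -0.0994 w 0.3318 | sL 0.0674 (=L-.165) | fs 0.0472 z 0.0833 Fy 0.31
t 8.275 L 0.2335 R -0.0992 w 0.3327 | sL 0.0685 (=L-.165) | fs 0.0469 z 0.0833 Fy -0.05
t 8.325 L 0.2344 R -0.0984 w 0.3328 | sL 0.0694 (=L-.165) | fs 0.0467 z 0.0833 Fy -1.02
```

```bash
python3 -m crank '[[0,-15,0,0,0,0],[0,-10,0,0,0,0],[0,-12,0,0,0,0],[0,12,0,0,0,0],[0,20,0,0,0,0],[0,0,0,0,0,0]]' | head -2
python3 -c "
from h import *
for i in range(6): look()"
```

```text
t: 9.07
position: [0.4787, 0.0483, 0.0832]
t 9.125 L 0.2344 R -0.0975 w 0.3319 | sL 0.0694 (=L-.165) | fs 0.0423 z 0.0833 Fy 0.44
t 9.175 L 0.2344 R -0.0980 w 0.3325 | sL 0.0694 (=L-.165) | fs 0.0420 z 0.0833 Fy -0.07
t 9.225 L 0.2339 R -0.0990 w 0.3329 | sL 0.0689 (=L-.165) | fs 0.0417 z 0.0833 Fy -0.28
t 9.275 L 0.2335 R -0.0992 w 0.3327 | sL 0.0685 (=L-.165) | fs 0.0416 z 0.0833 Fy -0.00
t 9.325 L 0.2327 R -0.0993 w 0.3320 | sL 0.0677 (=L-.165) | fs 0.0415 z 0.0833 Fy -0.01
t 9.375 L 0.2324 R -0.0994 w 0.3318 | sL 0.0674 (=L-.165) | fs 0.0415 z 0.0833 Fy -0.33
```

```bash
python3 -m crank '[[0,25,0,0,0,0],[0,25,0,0,0,0],[0,14,0,0,0,0],[0,6,0,0,0,0],[0,5,0,0,0,0],[0,-6,0,0,0,0],[0,-25,0,0,0,0],[0,-20,0,0,0,0]]' | head -2
python3 -c "
from h import *
for i in range(6): look()"
```

```text
t: 10.38
position: [0.4786, 0.0698, 0.0833]
t 10.425 L 0.2310 R -0.1021 w 0.3330 | sL 0.0660 (=L-.165) | fs 0.0624 z 0.0833 Fy -0.82
t 10.475 L 0.2310 R -0.1021 w 0.3330 | sL 0.0660 (=L-.165) | fs 0.0637 z 0.0833 Fy -0.25
t 10.525 L 0.2310 R -0.1021 w 0.3330 | sL 0.0660 (=L-.165) | fs 0.0646 z 0.0833 Fy 0.56
t 10.575 L 0.2310 R -0.1021 w 0.3330 | sL 0.0660 (=L-.165) | fs 0.0652 z 0.0833 Fy -0.85
t 10.625 L 0.2310 R -0.1021 w 0.3330 | sL 0.0660 (=L-.165) | fs 0.0656 z 0.0833 Fy -0.08
t 10.675 L 0.2310 R -0.1021 w 0.3330 | sL 0.0660 (=L-.165) | fs 0.0659 z 0.0833 Fy -1.00
```

The shuttle has stopped on the measured mark. I'll lift out straight up, move aside and compare the line with the pointer directly.

```bash
python3 -m crank '[[0,0,-20,0,0,0],[0,0,-40,0,0,0],[0,0,-40,0,0,0],[0,0,-40,0,0,0],[0,-40,-20,0,0,0],[0,-50,0,0,0,0],[0,-50,0,0,0,0],[0,-50,0,0,0,0],[0,-50,0,0,0,0],[0,-40,0,0,0,0],[0,-20,0,0,0,0],[0,0,0,0,0,0],[0,0,0,0,0,0],[0,0,0,0,0,0],[0,0,0,0,0,0],[0,0,0,0,0,0]]' | head -2
python3 - <<'E'
from h import *
for i in range(2): c=look()
for ce,s in blobs(c,"yellow"):
    if ce[1]>180: print(ce.round(2),s, pt(c,*ce,.063)[:2]@ey)
cv2.imwrite("pics/t3.png",c["frame"][170:310,120:360,::-1].repeat(3,0).repeat(3,1))
E
```

```text
t: 12.68
position: [0.4824, -0.2282, 0.2434]
t 12.725 L 0.2310 R -0.1021 w 0.3331 | sL 0.0660 (=L-.165) | fs -0.2339 z 0.2434 Fy -0.14
t 12.775 L 0.2310 R -0.1021 w 0.3331 | sL 0.0660 (=L-.165) | fs -0.2340 z 0.2434 Fy -0.02
[233. 261.] [232 253   3  17  51] 0.06406605441028211
[233.37 279.94] [232 273   3  16  35] 0.06341191409769008
```

View pics/t3.png

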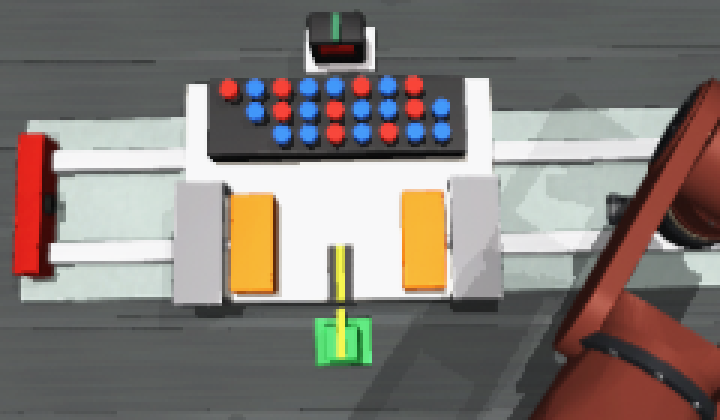

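The picture shows the yellow line at (233,261) pointing straight at the pointer at (233.4,280). They agree within 1 mm, the shuttle hasn't moved for over 2 s, and nothing is touching it.

```bash
python3 -c "
from workcell import ctrl
print(ctrl.sign_off())"
```

```text
the job is handed in; nothing more can be done
None
```

The shuttle is standing still and free with its yellow line about 1 mm from the reader's mark by camera, and the job was handed in at about 12.8 s; the hand-in gave no verdict.

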